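# Clamp a sample jar in a bench vise with a folding crank

## Robot

A 6-joint arm with a two-finger parallel gripper is mounted at the origin on a cart in front of the work surface, level with it; the furniture and walls round the work are solid. World frame = base frame: x ahead of the robot, y to its left, z up, the work surface at z = 0. Lengths are in m, angles in rad, forces in N, time in s.
With the tool pointing down it reaches from about 0.4 to 0.925 m from the base axis. Payload 12.5 kg.
Tool frame: the origin (TCP) lies midway between the tips of the shut fingers; the grasp point (between the pads) lies r.grip_point_offset behind it (r.grip_point_offset is the distance from the TCP to the grasp point, in m); z points along the fingers, y is the line along which they close (so a half turn about z gives the same grasp; the last joint's range is limited). The gripper opens to 95 mm and grips with 3 to 60 N. Pads are 20 mm wide; open, the fingers measure 119 mm over their backs; the gripper's body (75 mm by 180 mm) begins 59 mm behind the grasp point.
Start: joints at [-1.304, 0.491, 1.559, -0, 1.092, -0.106], TCP at [0.228, -0.582, 0.175] pointing down, gripper open.
Joint ranges: [-3.1, 3.1], [-0.84, 2.19], [0.05, 2.79], [-1.13, 4.28], [0.06, 2.93], [-2.69, 2.69]. Speed limits (rad/s): [2.22, 2.22, 2.79, 3.14, 3.14, 3.14].

## Interface

Orientations are given as a unit quaternion [x, y, z, w].
In Python, from cell import r gives the robot as it stands.
- The arm moves only by the shell command python3 -m jog 'ROWS'. ROWS is JSON, a list of rows, each a list of 3 entries, a list of its own where there are three numbers: the finger opening in m, from 0 to 0.0951, then the shift along the tool's x, y, z in m, then the turn, a rotation vector about the tool's x, y, z in degrees. In form: [[gripper, [dx, dy, dz], [ax, ay, az]], ...]. A call has 1 to 12 rows; each row shifts and turns the commanded pose from where the row before left it, along the tool's axes as they then stand; what a row does not reach is not made up. A row lasts 1/12 s, in which the tool goes at most 41.7 mm and 7.16 degrees, less where a joint would pass 70% of its speed; a pose out of reach is approached as far as the arm can. A call with a gripper value outside its range is refused whole. The fingers move at their own pace and stop on an object; the grip force is fixed at half the most. Time passes only in rows, so rows that do not move let the fingers close. It gives the time, the measured TCP pose, the force, the opening and the grip force at its end, in the units of the state.
- r.state(): the state, without advancing time (a new reading comes with each control period).
- r.read_camera(name): name is "side" or "top" or "wrist"; returns a dict with "color" (384x512x3 uint8, blue, green, red), "fx", "fy", "cx", "cy" (pixels), "D" ([k1, k2, p1, p2, k3] as OpenCV has them; the pictures are not rectified), "R" (3x3) and "t" (3): a world point X has camera coordinates R X + t. Camera axes: x right, y down, z forward; pixel columns grow to the right and rows downward; lengths in m; the calibration is good to about 2 mm. A picture is of the moment at which its call begins. There is no depth.
- r.finish_job(): hands the job in; it is judged then, once.
The state is a dict: "time": time; "qpos": joint angles; "dq": joint speeds; "joint_torque": joint torques, N m; "position": TCP position; "eef_rot": TCP orientation; "force": force on the tool from outside, world axes, zero at the start; "wrist_torque": the same for the moment, N m; "grip_width": finger opening in m; "grip_force": force on a finger pad.
Only numpy, scipy, OpenCV 4.12 (cv2) and the standard library are available. Lean on these libraries where they do the work, as an engineer would, in place of code of your own. Each camera call takes 0.05 s, during which the arm holds its last target. There are 200 camera calls.

## Task

Stand the red-lidded sample jar (the one nearer to the robot, if you see two) upright on the marked seat between the open jaws of the jar vise, and swing the vise's folded crank handle up (pressing its red thumb tab down lifts it) before you start to turn the crank. With the jar seated and the handle standing up, turn the crank clockwise as seen from above until it comes to its stop, so that both jaws hold the jar, and leave the handle standing up. Do not shift the bottles and the beaker standing round about.

Things in the scene. Friction and masses are not known exactly. Their poses are not given: they have to be found in the camera images.
- vise: Jar vise fixed to the bench: grey base (x -62..62, y -280..65 mm, 20 high), blue gearbox round the origin (x +-56, y +-48, 55 high), blue end block (y -276..-256, 49 high). Origin on the bench under the crank's vertical axis, z up; the jar seat is 170 mm along -y. Two guide rods along y at x = +-49, 9 mm thick, tops 34.5 mm above the bench. Place and yaw vary
- seat (a point): Middle of the jar seat (black disc with yellow rim, 72 mm across) between the jaws, at the level the jar stands on, 20 mm above the bench; axes as the vise's. The jaws are on its +y and -y sides, its x sides are open for the fingers
- crank_axis (a point): Point on the crank's vertical axis, 84 mm above the bench, the height of the handle's hinge
- crank (a joint): Crank angle, rad, growing clockwise from above; starts 0 to 1.2, stop at 5.3. At 0 the arm points along the vise's +y, at pi/2 along its +x. Steel arm 20 mm wide, top 74 mm above the bench; it carries the handle's hinge 60 mm from the axis between cheeks (50 to 70 mm from the axis, 93 mm above the bench); hub 34 mm across, top 82 mm. Friction 0.2 N m; stays where left
- handle (a joint): Fold angle, rad: 0 = lying flat from the hinge inward over the crank axis, pi/2 = upright, stop 1.6; starts 0 to 0.2. Hinge axis level, across the arm. Friction 0.15 N m, stays where left. Black round grip 18 to 22 mm thick, 18 to 78 mm from the hinge. Beyond the hinge a red tab points outward, 45 degrees up when folded; pressed down it lifts the handle: tab level = 0.79, 45 degrees down = upright
- handle_tip (a point): Free end of the black crank grip, on its centre line, 78 mm from the hinge
- tab_end (a point): Free end of the red thumb tab, 43 mm from the hinge; the tab is 26 mm wide and 6 mm thick
- jaw_near: Vise jaw on the +y (gearbox) side of the seat, aluminium, with a sprung black rubber pad 56 mm wide, 33 to 67 mm above the bench, that yields up to 4 mm (5 N to start, 5 N/mm); origin at the foot of the pad's face, 21 mm above the bench, top 69 mm. Jaws close together, 3 mm each per radian: pads 44 mm from the seat's middle at crank 0, touching the jar at 4.7
- jaw_far: The other vise jaw, alike, on the -y side of the seat; origin at the foot of its face's middle
- jar_center (a point): Middle (36 mm up) of the loose sample jar: glass, pale powder, red screw lid, 60 mm across the glass, 62 mm at the lid (top 14 mm), 72 mm high, about 0.16 kg; z is its axis
- jar: The same sample jar; origin at the centre of its underside
- amber_bottle_blue: Bystander: amber bottle with blue cap, 54 mm across, 105 mm high; origin at the centre of its underside. It, the other amber bottle and the jar swap places
- amber_bottle_black: Bystander: amber bottle with black cap, 48 mm across, 95 mm high; origin at the centre of its underside
- glass_beaker: Bystander: glass beaker in front of the vise, 72 mm across, 92 mm high; origin at the centre of its underside
- squeeze_bottle: Bystander: white squeeze bottle with red cap and bent spout behind the crank, 63 mm across, 205 mm high with the spout; its body's axis is 20 mm along its +y from its origin, which is on the underside

How it is judged:
On the way, in this order (a step that is already met when the one before it is completed fails the run):
1. the jar stands upright on the seat and the crank handle stands up, the crank not yet turned (by more than a nudge: it reads under 2.0) (horizontal distance between jar_center and seat below 0.018 m and z of jar_center in the frame of seat between 0.028 and 0.044 m and angle between jar_center's own z axis and vertical below 0.12 rad and value of joint handle above 1.35 rad and value of joint crank below 2 rad), for 0.2 s.
2. the crank is turned clockwise to its stop by its upright handle and both jaws hold the jar (contact force between each of jaw_near, jaw_far and jar above 3 N and value of joint crank above 5 rad and value of joint handle above 1.35 rad), for 0.2 s.
At the end, for the whole second after the job is handed in: the jar stands upright (within 0.12 rad) on the seat, its axis within 18 mm of the seat's middle, both jaws press on it with more than 3 N, the crank reads over 5.0 (stop at 5.3), the handle stands up (over 1.35 rad), all at rest (all of step 2 and horizontal distance between jar_center and seat below 0.018 m and z of jar_center in the frame of seat between 0.028 and 0.044 m and angle between jar_center's own z axis and vertical below 0.12 rad and linear speed of jar below 0.02 m/s); the robot touches nothing.
It fails at once if the amber bottle blue is shifted by more than 30 mm or tipped (distance of amber_bottle_blue from where it was at the start of the episode above 0.03 m or angle between amber_bottle_blue's own z axis and vertical above 0.35 rad).
It fails at once if the amber bottle black is shifted by more than 30 mm or tipped (distance of amber_bottle_black from where it was at the start of the episode above 0.03 m or angle between amber_bottle_black's own z axis and vertical above 0.35 rad).
It fails at once if the glass beaker is shifted by more than 30 mm or tipped (distance of glass_beaker from where it was at the start of the episode above 0.03 m or angle between glass_beaker's own z axis and vertical above 0.35 rad).
It fails at once if the squeeze bottle is shifted by more than 30 mm or tipped (distance of squeeze_bottle from where it was at the start of the episode above 0.03 m or angle between squeeze_bottle's own z axis and vertical above 0.35 rad).
It fails at once if the jar is tipped over (angle between jar_center's own z axis and vertical above 0.8 rad).
It also fails if it takes over 72 s, if anything falls off the work surface, if the arm or the gripper's body presses on something with over 40 N, if the wrist force passes 120 N, or if a joint passes its speed limit or range.

## Working session

There is one attempt and no reset: what is moved stays moved. The work goes in short steps, Python scripts to look and compute and a shell command to move; the robot and the scene stay as the last step left them, time stands still between calls to the robot, and variables do not carry over. Pictures are saved under pics/ and viewed, at most 10 in all, crops included, and the job is handed in when it is done.

```bash
ls; mkdir -p pics; python3 - <<'E'
from cell import r
import cv2,numpy as np
s=r.state();print({k:np.round(v,3).tolist() for k,v in s.items()},r.grip_point_offset)
for n in("side","top","wrist"):
    c=r.read_camera(n);cv2.imwrite(f"pics/{n}0.png",c["color"]);print(n,c["fx"],c["fy"],c["cx"],c["cy"],c["D"],np.round(c["R"],3).tolist(),np.round(c["t"],3))
a=[cv2.imread(f"pics/{n}0.png") for n in("side","top")]
for n,i in zip(("side","top"),a): cv2.imwrite(f"pics/{n}0b.png",cv2.resize(i,(800,600),interpolation=cv2.INTER_CUBIC))
E
```

```text
pics
{'time': 0.0, 'qpos': [-1.304, 0.492, 1.559, -0.0, 1.092, -0.106], 'dq': [-0.001, -0.0, 0.001, 0.0, -0.001, -0.001], 'joint_torque': [-0.002, -61.265, -25.818, 0.069, 0.048, -0.0], 'position': [0.228, -0.582, 0.174], 'eef_rot': [0.983, 0.185, -0.0, -0.001], 'force': [1.705, -0.182, 0.146], 'wrist_torque': [-0.021, 0.039, -0.025], 'grip_force': 0.0, 'grip_width': 0.095} 0.0188
side 460.0258442686141 460.0258442686141 257.37468492645183 194.20912942554935 [-0.02592818  0.          0.          0.          0.        ] [[-0.996, -0.089, -0.011], [-0.034, 0.488, -0.872], [0.083, -0.868, -0.489]] [0.608 0.092 1.575]
top 395.7003331456689 395.7003331456689 250.281758582348 192.24654158879264 [-0.09675567  0.          0.          0.          0.        ] [[-0.023, -0.999, -0.027], [-0.998, 0.025, -0.06], [0.06, 0.025, -0.998]] [0.036 0.599 1.48 ]
wrist 339.0078054493454 339.0078054493454 261.4182139784748 192.73686769927957 [-0.08355929  0.          0.          0.          0.        ] [[0.365, -0.931, -0.0], [-0.894, -0.35, 0.278], [-0.259, -0.101, -0.961]] [-0.626 -0.032  0.391]
```

View pics/top0b.png

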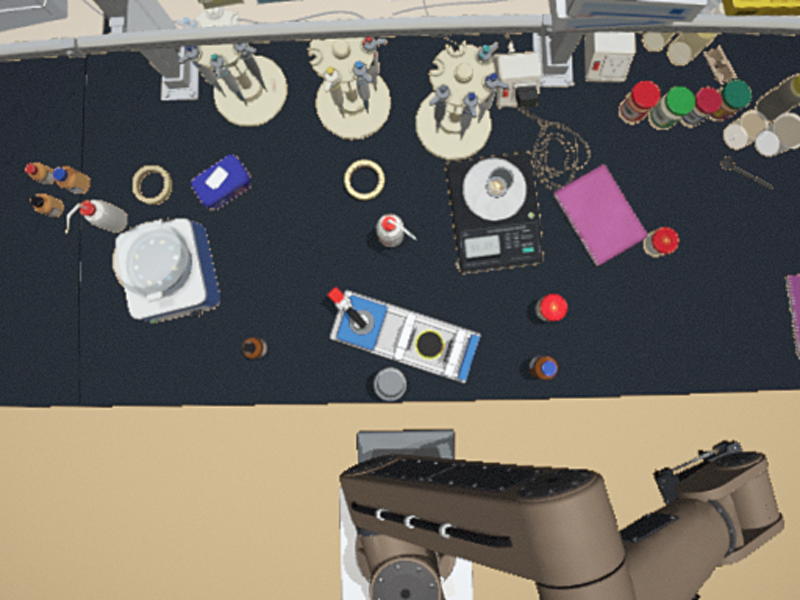

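View pics/side0b.png

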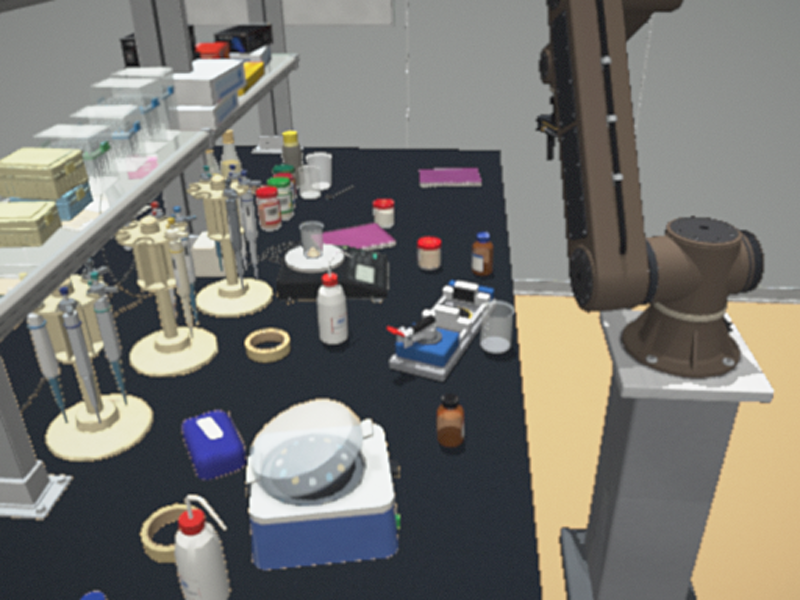

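The top view shows the near jar lid at (551,308), the seat at (429,345), the crank hub around (361,320) with the red tab at (336,296), the squeeze bottle at (390,230), the beaker at (390,384) and the blue-capped bottle at (545,367). In the side view the near jar's lid is at (429,243).

```bash
cat > h.py <<'E'
from cell import r
import cv2,numpy as np
from scipy.spatial.transform import Rotation as Rn
def K(c): return np.array([[c["fx"],0,c["cx"]],[0,c["fy"],c["cy"]],[0,0,1]])
def ray(c,p):
    u=cv2.undistortPoints(np.array([[p]],float),K(c),np.array(c["D"],float))[0,0]
    R=np.array(c["R"]);return -R.T@np.array(c["t"]), R.T@np.array([u[0],u[1],1.])
def onz(c,p,z):
    o,d=ray(c,p);return o+d*(z-o[2])/d[2]
def tri(obs):
    A=np.zeros((3,3));b=np.zeros(3)
    for c,p in obs:
        o,d=ray(c,p);d=d/np.linalg.norm(d);P=np.eye(3)-np.outer(d,d);A+=P;b+=P@o
    X=np.linalg.solve(A,b);return X,[np.linalg.norm(proj(c,[X])[0]-p) for c,p in obs]
def proj(c,X):
    R=np.array(c["R"]);return cv2.projectPoints(np.array(X,float),cv2.Rodrigues(R)[0],np.array(c["t"],float),K(c),np.array(c["D"],float))[0][:,0]
def goto(pos,ydir=None,s=None):
    """tool-frame shift (mm) and turn about tool z (deg) to reach pos; tool pointing down, tool y along world angle ydir (deg, mod 180)"""
    s=s or r.state();R=Rn.from_quat(s["eef_rot"]).as_matrix()
    d=R.T@(np.array(pos)-s["position"])
    out=[np.round(d*1000,1)]
    if ydir is not None:
        y=np.degrees(np.arctan2(R[1,1],R[0,1]));a=-(ydir-y)
        out.append([round((a+90)%180-90,1)])
    print("shift mm",*out,"tilt",np.round(R[:,2],3),"pos",np.round(s["position"],4))
E
python3 - <<'E'
from h import *
k=1.5625
c={n:r.read_camera(n) for n in("side","top","wrist")}
T,S=c["top"],c["side"]
q=lambda *a:np.array(a)/k
print("jar",tri([(T,q(551,308)),(S,q(429,243))]))
for n,p,z in [("seat",(429,345),.02),("hub",(361,320),.09),("tab",(336,296),.11),("squeeze",(388,225),.15),("beaker",(390,384),.09),("blue",(545,367),.1),("black",(254,348),.095)]:
    print(n,np.round(onz(T,q(*p),z),3))
w=c["wrist"];o,d=ray(w,(w["cx"],w["cy"]));print("wristcam",o,d)
s=r.state();print(Rn.from_quat(s["eef_rot"]).inv().apply(o-s["position"]),Rn.from_quat(s["eef_rot"]).inv().apply(d))
E
```

```text
jar (array([ 0.56981606, -0.35406242,  0.06769022]), [np.float64(0.15423832427518797), np.float64(0.13691864828129827)])
seat [ 0.489 -0.068  0.02 ]
hub [0.551 0.09  0.09 ]
tab [0.607 0.144 0.11 ]
squeeze [0.76  0.021 0.15 ]
beaker [0.403 0.026 0.09 ]
blue [ 0.434 -0.328  0.1  ]
black [0.492 0.339 0.095]
wristcam [ 0.3010624  -0.55493127  0.38438155] [-0.25897177 -0.1016229  -0.96052403]
[ 0.07824923  0.00147534 -0.20961029] [-2.78231196e-01  5.79784742e-04  9.60513959e-01]
```

```bash
python3 -m jog '[[0.095,[0.037,-0.005,-0.012],[0,0,0]],[0.095,[0.037,-0.005,-0.012],[0,0,0]],[0.095,[0.037,-0.005,-0.012],[0,0,0]],[0.095,[0.037,-0.005,-0.012],[0,0,0]],[0.095,[0.037,-0.005,-0.012],[0,0,0]],[0.095,[0.037,-0.005,-0.012],[0,0,0]],[0.095,[0.037,-0.005,-0.012],[0,0,0]],[0.095,[0.037,-0.005,-0.012],[0,0,0]],[0.095,[0.037,-0.005,-0.012],[0,0,0]],[0.095,[0.037,-0.005,-0.012],[0,0,0]],[0.095,[0,0,0],[0,0,0]],[0.095,[0,0,0],[0,0,0]]]'
cat > look.py <<'E'
import sys,pickle
from h import *
n=sys.argv[1];c=r.read_camera("wrist");c["state"]=r.state();pickle.dump(c,open(f"pics/{n}.pkl","wb"));cv2.imwrite(f"pics/{n}.png",c["color"])
print(np.round(c["state"]["qpos"],3),np.round(c["state"]["position"],4),np.round(c["state"]["eef_rot"],3))
E
python3 look.py w1; python3 - <<'E'
from h import *
goto([0.50,0.09,0.30])
E
```

```text
time: 1.3
position: [0.5555, -0.3995, 0.2949]
eef_rot: [0.982, 0.187, 0.0, 0.0]
force: [0.3, -0.2, -0.0]
grip_width: 0.0947
grip_force: 0.0
[-0.722  0.5    1.225 -0.     1.417  0.475] [ 0.5542 -0.4003  0.2945] [ 0.983  0.186 -0.    -0.   ]
shift mm [ 128.7 -476.2   -5.4] tilt [-0.001  0.    -1.   ] pos [ 0.5542 -0.4003  0.2945]
```

```bash
python3 -m jog '[[0.0,[0.011,-0.039,0.0],[0,0,0]],[0.0,[0.011,-0.039,0.0],[0,0,0]],[0.0,[0.011,-0.039,0.0],[0,0,0]],[0.0,[0.011,-0.039,0.0],[0,0,0]],[0.0,[0.011,-0.039,0.0],[0,0,0]],[0.0,[0.011,-0.039,0.0],[0,0,0]],[0.0,[0.011,-0.039,0.0],[0,0,0]],[0.0,[0.011,-0.039,0.0],[0,0,0]],[0.0,[0.011,-0.039,0.0],[0,0,0]],[0.0,[0.011,-0.039,0],[0,0,0]],[0.0,[0,0,0],[0,0,0]],[0.0,[0,0,0],[0,0,0]]]'
python3 look.py w2;
python3 -m jog '[[0.0,[0.011,-0.039,0.0],[0,0,0]],[0.0,[0.011,-0.039,0.0],[0,0,0]],[0.0,[0.011,-0.039,0.0],[0,0,0]],[0.0,[0,0,0],[0,0,0]],[0.0,[0,0,0],[0,0,0]]]'
python3 look.py w3; python3 - <<'E'
import cv2,numpy as np
a=[cv2.imread(f"pics/w{i}.png") for i in(1,2,3)]
cv2.imwrite("pics/m1.png",cv2.resize(np.hstack([a[0][:,:],]),(800,600)))
cv2.imwrite("pics/m2.png",cv2.resize(a[1],(800,600),interpolation=cv2.INTER_CUBIC));cv2.imwrite("pics/m3.png",cv2.resize(a[2],(800,600),interpolation=cv2.INTER_CUBIC))
E
```

```text
time: 2.35
position: [0.5136, 0.0032, 0.2949]
eef_rot: [0.983, 0.186, -0.0, 0.0]
force: [0.3, -0.9, -1.4]
grip_width: 0.0205
grip_force: 0.0
[-0.124  0.223  1.648 -0.     1.271  1.073] [0.514  0.002  0.2948] [ 0.983  0.185 -0.     0.   ]
time: 2.82
position: [0.5026, 0.1232, 0.2946]
eef_rot: [0.983, 0.186, -0.0, 0.0]
force: [0.5, -0.5, 0.3]
grip_width: 0.0004
grip_force: 0.0
[ 1.110e-01  2.290e-01  1.640e+00 -1.000e-03  1.273e+00  1.310e+00] [0.5028 0.1223 0.2946] [ 0.983  0.185 -0.     0.   ]
```

View pics/m2.png

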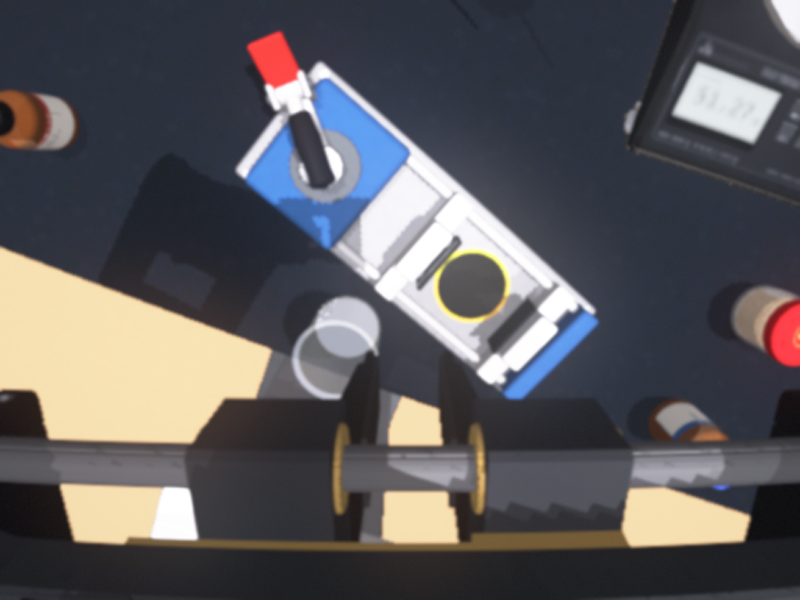

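View pics/m3.png

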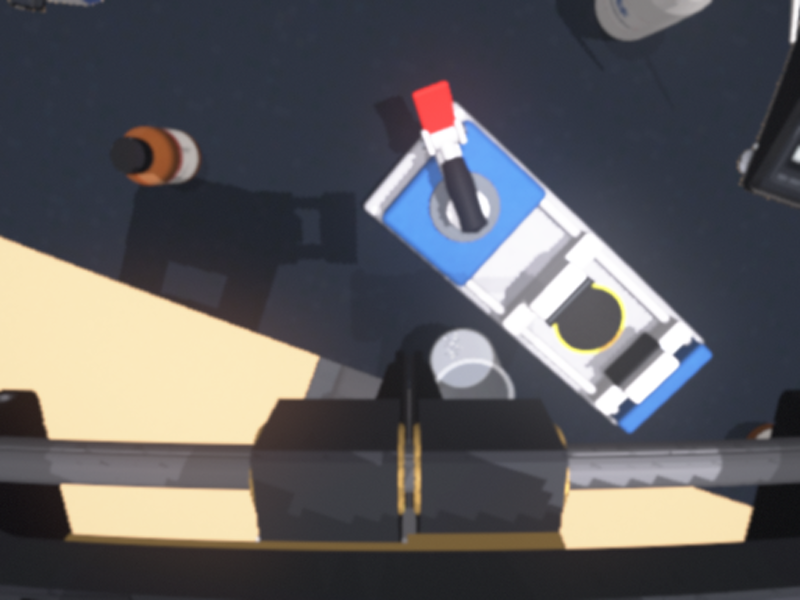

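The wrist views show the vise clearly. In m2 the seat centre is at (472,286), the gearbox corners at (323,80), (247,175), (409,152) and (328,248), and the tab's outer edge at (249,45)-(285,33). In m3 the seat is at (588,318) and the tab edge at (413,92)-(447,82).

```bash
cat > fit.py <<'E'
from h import *
import pickle
from scipy.optimize import least_squares
k=1.5625
W={n:pickle.load(open(f"pics/{n}.pkl","rb")) for n in("w1","w2","w3")}
def model(p):
    x,y,yaw,th,f=p
    a=np.pi/4-f; u=np.array([np.sin(th),np.cos(th),0]);l=np.array([-u[1],u[0],0]);z=np.array([0,0,1.])
    h=u*.060+z*.084; e=h+.043*(np.cos(a)*u+np.sin(a)*z)+.003*(-np.sin(a)*u+np.cos(a)*z)
    tip=h+.078*(-np.cos(f)*u+np.sin(f)*z)
    P=[[.056,.048,.055],[-.056,.048,.055],[.056,-.048,.055],[-.056,-.048,.055],[0,-.17,.02],[.062,.065,.02],[-.062,.065,.02],e+.013*l,e-.013*l,tip]
    R=Rn.from_euler("z",yaw).as_matrix();return np.array(P)@R.T+[x,y,0]
if __name__=="__main__":
    O={"w2":[(323,80),(247,175),(409,152),(328,248),(472,286),(321,64),(238,170),(249,45),(285,33),(321,181)],
       "w3":[(462,122),(385,215),(546,193),(462,285),(588,318),(459,105),(366,207),(413,92),(447,82),(473,224)]}
    # refine seat: ellipse on the yellow rim
    for n in O:
        hsv=cv2.cvtColor(W[n]["color"],cv2.COLOR_BGR2HSV);m=cv2.inRange(hsv,(22,120,120),(35,255,255));m[230:]=0
        pts=cv2.findNonZero(m);e=cv2.fitEllipse(pts);print(n,"rim",np.round(np.array(e[0])*k,1),np.round(np.array(e[1])*k,1),len(pts))
    f=lambda p:np.concatenate([(proj(W[n],model(p))-np.array(O[n])/k).ravel() for n in O])
    s=least_squares(f,[.55,.09,-.35,.5,.1],loss="soft_l1");p=s.x
    print("x,y,yaw,crank,fold",np.round(p,4),"err std",np.round(np.sqrt(np.diag(np.linalg.inv(s.jac.T@s.jac))),4));print(np.round(f(p).reshape(2,10,2),1).tolist())
    print("seat",model(p)[4],"triangulated",tri([(W[n],np.array(O[n][4])/k) for n in O]))
    print("tab mid triang",tri([(W[n],(np.array(O[n][7])+O[n][8])/2/k) for n in O]), model(p)[7:9].mean(0))
    print("gear corners tri",[np.round(tri([(W[n],np.array(O[n][i])/k) for n in O])[0],3) for i in range(4)])
    np.save("vise.npy",p)
    # jar: red lid in w1,w2
    for n in("w1","w2"):
        hsv=cv2.cvtColor(W[n]["color"],cv2.COLOR_BGR2HSV);m=cv2.inRange(hsv,(0,150,90),(8,255,255))|cv2.inRange(hsv,(172,150,90),(180,255,255))
        c,_=cv2.findContours(m,cv2.RETR_EXTERNAL,cv2.CHAIN_APPROX_NONE)
        for q in c:
            if cv2.contourArea(q)>150: print(n,"red",cv2.boundingRect(q),cv2.contourArea(q))
E
python3 fit.py
```

```text
w2 rim [470.9 284.9] [67.6 69.9] 157
w3 rim [588.6 318.4] [63.  68.3] 77
x,y,yaw,crank,fold [ 0.5494  0.0885 -0.3436  0.5136  0.3022] err std [0.0006 0.0007 0.0054 0.0122 0.0506]
[[[0.7, -5.1], [-4.3, 3.0], [3.5, 0.4], [0.4, 3.5], [-0.2, 0.1], [-1.0, -3.4], [-3.1, 0.1], [-0.3, -0.8], [-1.6, -2.0], [1.2, 3.9]], [[3.9, -4.2], [-4.2, 2.7], [3.6, 0.9], [-0.1, 3.9], [0.8, 1.0], [-3.3, -3.8], [-2.5, -0.1], [-0.0, -0.2], [0.4, -1.9], [3.2, 5.3]]]
seat [ 0.49212791 -0.07160751  0.02      ] triangulated (array([ 0.49129421, -0.07346351,  0.01203441]), [np.float64(0.34515621131715873), np.float64(0.3361673926214856)])
tab mid triang (array([0.6218598 , 0.1515315 , 0.10243179]), [np.float64(0.014589063847037868), np.float64(0.014413294734686052)]) [0.62249127 0.15174065 0.10663371]
gear corners tri [array([0.613, 0.116, 0.04 ]), array([0.518, 0.149, 0.054]), array([0.585, 0.029, 0.053]), array([0.485, 0.064, 0.056])]
w1 red (213, 109, 51, 51) 1917.0
w1 red (454, 81, 48, 49) 1764.5
w2 red (489, 192, 23, 43) 715.5
w2 red (158, 20, 33, 36) 713.5
```

View pics/m1.png

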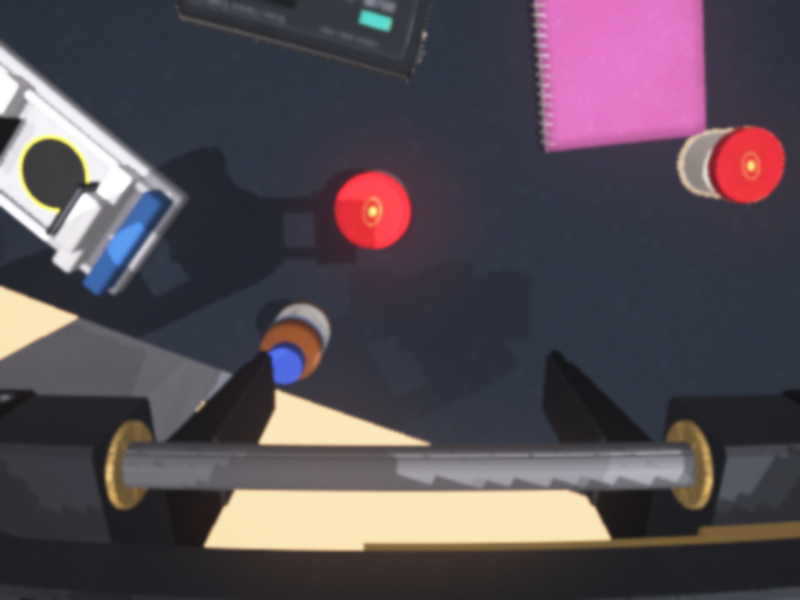

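In m1 the near jar's lid is centred at (372,210), with the blue-capped bottle to its lower left at (297,345). The gearbox top is bevelled, so I'll add an inset parameter to the fit.

```bash
python3 - <<'E'
import re
s=open("fit.py").read()
s=s.replace("x,y,yaw,th,f=p","x,y,yaw,th,f,b=p").replace("R=Rn.from","P=np.array(P);P[:4,:2]-=b*np.sign(P[:4,:2]);R=Rn.from").replace(".5,.1],loss",".5,.1,.005],loss")
open("fit.py","w").write(s)
E
python3 fit.py | sed -n 3,6p; python3 - <<'E'
from fit import *
j1=onz(W["w1"],np.array((372.5,210))/k,.072);print("jar",j1)
T=r.read_camera("top")
m=cv2.inRange(cv2.cvtColor(T["color"],cv2.COLOR_BGR2HSV),(0,150,90),(8,255,255))
c,_=cv2.findContours(m[185:210,340:365],cv2.RETR_EXTERNAL,cv2.CHAIN_APPROX_NONE)
print([(cv2.minEnclosingCircle(q)[0][0]+340,cv2.minEnclosingCircle(q)[0][1]+185,cv2.contourArea(q)) for q in c])
q=max(c,key=cv2.contourArea);ct=np.array(cv2.minEnclosingCircle(q)[0])+[340,185]
print("tri jar",tri([(W["w1"],np.array((372.5,210))/k),(T,ct)]),onz(T,ct,.072))
for n,z in(("w2",.072),):
    pass
p=np.load("vise.npy");print(p)
yaw,th=p[2],p[3];phi=yaw+np.pi/2-th;u=np.array([np.cos(phi),np.sin(phi)])
print("arm dir deg",np.degrees(phi),"hinge",p[:2]+.06*u,"press pt",p[:2]+.09*u,"seat",p[:2]+.17*np.array([np.sin(yaw),-np.cos(yaw)]))
E
```

```text
x,y,yaw,crank,fold [ 0.5495  0.0881 -0.3443  0.5095  0.3263  0.0037] err std [0.0005 0.0005 0.0055 0.0107 0.0494 0.0003]
[[[1.4, -0.6], [-0.1, 2.7], [-0.3, 0.8], [0.3, -0.3], [-0.0, 0.1], [-0.7, -3.4], [-2.8, 0.1], [-0.1, -1.0], [-1.5, -2.2], [1.1, 3.5]], [[4.4, 0.1], [0.1, 2.4], [-0.1, 1.2], [-0.0, 0.2], [1.0, 1.1], [-3.0, -3.8], [-2.3, -0.1], [-0.1, -0.4], [0.3, -2.1], [3.6, 5.1]]]
seat [ 0.49211773 -0.07193186  0.02      ] triangulated (array([ 0.49129421, -0.07346351,  0.01203441]), [np.float64(0.34515621131715873), np.float64(0.3361673926214856)])
tab mid triang (array([0.6218598 , 0.1515315 , 0.10243179]), [np.float64(0.014589063847037868), np.float64(0.014413294734686052)]) [0.62276769 0.15198482 0.10574387]
jar [ 0.57335758 -0.36307208  0.072     ]
[(348.0, 200.0, 0.0), (346.0, 193.5, 0.0), (361.5, 193.0, 0.0), (354.0, 196.0, 30.0), (348.0, 190.0, 0.0)]
tri jar (array([ 0.57264205, -0.36212314,  0.05848106]), [np.float64(0.9346042031496797), np.float64(0.3308672806951197)]) [ 0.57303434 -0.35822478  0.072     ]
[ 0.54949193  0.08809377 -0.3442548   0.50945512  0.3263134   0.00372862]
arm dir deg 41.08602441666966 hinge [0.59471535 0.12752525] press pt [0.61732706 0.147241  ] seat [ 0.49211773 -0.07193186]
```

```bash
python3 -m jog '[[0.0,[0,0,0],[0,0,-6.6]],[0.0,[0,0,0],[0,0,-6.6]],[0.0,[0,0,0],[0,0,-6.6]],[0.0,[0.034,0.0187,0.01],[0,0,0]],[0.0,[0.034,0.0187,0.01],[0,0,0]],[0.0,[0.034,0.0187,0.01],[0,0,0]],[0.0,[0,0,0.03],[0,0,0]],[0.0,[0,0,0.03],[0,0,0]],[0.0,[0,0,0.03],[0,0,0]],[0.0,[0,0,0],[0,0,0]],[0.0,[0,0,0],[0,0,0]]]'
python3 - <<'E'
from h import *
goto([0.6173,0.1472,0.135],41.1-90)
E
```

```text
time: 3.83
position: [0.6164, 0.1463, 0.1743]
eef_rot: [0.937, 0.35, -0.001, -0.0]
force: [-0.7, 0.2, 0.5]
grip_width: 0.0002
grip_force: 0.0
shift mm [ 1.4  0.  39.3] [np.float64(-0.1)] tilt [-0.003 -0.001 -1.   ] pos [0.6164 0.1463 0.1743]
```

```bash
python3 -m jog '[[0.0,[0.0014,0,0.03],[0,0,0]],[0.0,[0,0,0.02],[0,0,0]],[0.0,[0,0,0.008],[0,0,0]],[0.0,[0,0,0.008],[0,0,0]],[0.0,[0,0,0.007],[0,0,0]],[0.0,[0,0,0.007],[0,0,0]],[0.0,[0,0,0.007],[0,0,0]],[0.0,[0,0,0.006],[0,0,0]],[0.0,[0,0,0.006],[0,0,0]],[0.0,[0,0,0],[0,0,0]],[0.0,[0,0,0],[0,0,0]]]'
```

```text
time: 4.75
position: [0.6173, 0.1493, 0.0757]
eef_rot: [0.936, 0.352, -0.0, -0.0]
force: [0.1, 0.3, 0.1]
grip_width: 0.0005
grip_force: 0.0
```

```bash
python3 -m jog '[[0.0,[0,0,0.003],[0,0,0]],[0.0,[0,0,0.003],[0,0,0]],[0.0,[0,0,0],[0,0,0]]]'; python3 - <<'E'
from h import *
S=r.read_camera("side");T=r.read_camera("top")
a=S["color"][180:250,230:330];b=T["color"][165:245,190:310]
cv2.imwrite("pics/s1.png",np.vstack([cv2.resize(a,(420,294),interpolation=cv2.INTER_CUBIC),cv2.resize(b,(420,280),interpolation=cv2.INTER_CUBIC)]))
goto([0.6173,0.1472,0.068])
E
```

```text
time: 5.0
position: [0.618, 0.1496, 0.0702]
eef_rot: [0.936, 0.351, 0.001, 0.0]
force: [1.6, 1.4, 3.4]
grip_width: 0.0004
grip_force: 1.6
shift mm [-2.   1.4  2.3] tilt [ 0.001  0.    -1.   ] pos [0.6178 0.1496 0.0703]
```

View pics/s1.png

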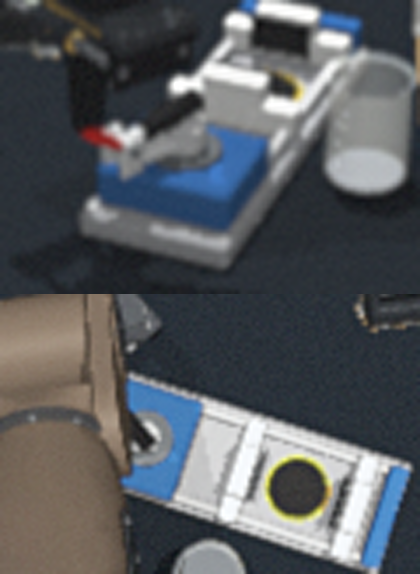

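```bash
python3 - <<'E'
from fit import *
S=r.read_camera("side");p=np.load("vise.npy")
cr=lambda X:np.round((proj(S,X)-[230,180])*4.2).tolist()
print("tcp",cr([r.state()["position"]]))
def hp(p):
    th,f=p[3],p[4];phi=p[2]+np.pi/2-th;u=np.array([np.cos(phi),np.sin(phi),0]);z=np.array([0,0,1])
    h=np.r_[p[:2],0]+u*.06+z*.084;a=np.pi/4-f
    return [h,h+.043*(np.cos(a)*u+np.sin(a)*z),h+.078*(-np.cos(f)*u+np.sin(f)*z)]
for f in(0,.1,.3,.8,1.2):
    q=p.copy();q[4]=f;print(f,"hinge,tab,tip",cr(hp(q)))
q=p.copy();print("gear/seat",cr(model(p)[:7]))
E
```

```text
tcp [[87.0, 169.0]]
0 hinge,tab,tip [[120.0, 139.0], [87.0, 117.0], [200.0, 108.0]]
0.1 hinge,tab,tip [[120.0, 139.0], [84.0, 122.0], [200.0, 99.0]]
0.3 hinge,tab,tip [[120.0, 139.0], [79.0, 132.0], [197.0, 83.0]]
0.8 hinge,tab,tip [[120.0, 139.0], [74.0, 158.0], [177.0, 54.0]]
1.2 hinge,tab,tip [[120.0, 139.0], [78.0, 175.0], [149.0, 45.0]]
gear/seat [[98.0, 160.0], [223.0, 189.0], [144.0, 106.0], [265.0, 133.0], [259.0, 86.0], [76.0, 208.0], [224.0, 245.0]]
```

```bash
python3 - <<'E'
from fit import *
S=r.read_camera("side");a=S["color"][190:230,235:285]
a=(255*(a/255.)**.45).astype(np.uint8)
w=r.read_camera("wrist")["color"];w=(255*(w/255.)**.6).astype(np.uint8)
cv2.imwrite("pics/s2.png",np.hstack([cv2.resize(a,(375,300),interpolation=cv2.INTER_CUBIC),cv2.resize(w,(400,300))]))
E
```

```text
(no output)
```

View pics/s2.png

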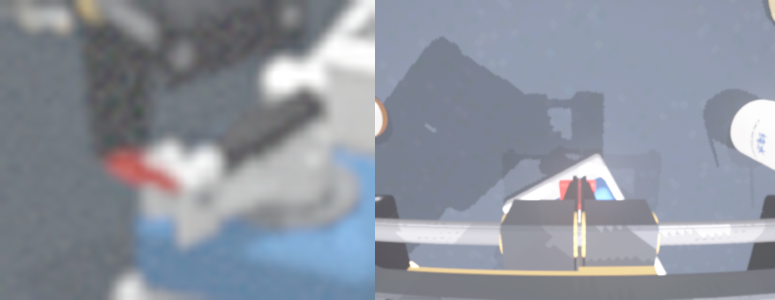

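```bash
python3 -m jog '[[0.0,[0.003,0,0],[0,0,0]],[0.0,[0,0,-0.03],[0,0,0]],[0.0,[0,0,-0.03],[0,0,0]],[0.0,[0,0,-0.03],[0,0,0]],[0.0,[0,0,-0.03],[0,0,0]],[0.0,[0,0,-0.01],[0,0,0]],[0.0,[0,0,0],[0,0,0]],[0.0,[0,0,0],[0,0,0]]]'
python3 look.py w4; python3 - <<'E'
from fit import *
c=pickle.load(open("pics/w4.pkl","rb"));p=np.load("vise.npy")
i=c["color"].copy()
for f,col in((0.05,(255,255,0)),(.3,(0,255,0))):
    q=p.copy();q[4]=f
    for X in proj(c,model(q)): cv2.circle(i,tuple(int(round(v)) for v in X),2,col,-1)
cv2.circle(i,tuple(int(round(v)) for v in proj(c,[c["state"]["position"]])[0]),3,(255,0,255),1)
cv2.imwrite("pics/m4.png",cv2.resize(i[0:300],(800,469),interpolation=cv2.INTER_CUBIC))
E
```

```text
time: 5.92
position: [0.6191, 0.1512, 0.199]
eef_rot: [0.936, 0.352, -0.001, -0.0]
force: [0.7, -0.8, 0.3]
grip_width: 0.0002
grip_force: 0.0
[ 0.136  0.489  1.497 -0.     1.159  0.989] [0.6188 0.1511 0.1982] [ 0.936  0.352 -0.001 -0.   ]
```

View pics/m4.png

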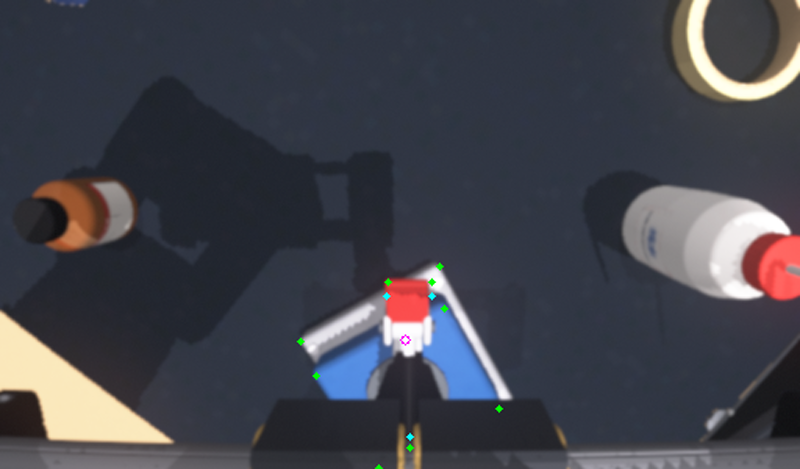

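The tab is unmoved (its outer edge spans (387..430, 280-292)). The finger passed outside the tab's end, so I'll go about 13 mm closer to the hinge.

```bash
python3 -m jog '[[0.0,[-0.013,0.002,0.02],[0,0,0]],[0.0,[0,0,0.03],[0,0,0]],[0.0,[0,0,0.025],[0,0,0]],[0.0,[0,0,0.006],[0,0,0]],[0.0,[0,0,0.006],[0,0,0]],[0.0,[0,0,0.006],[0,0,0]],[0.0,[0,0,0.006],[0,0,0]],[0.0,[0,0,0],[0,0,0]]]'; python3 -m jog '[[0.0,[0,0,0.006],[0,0,0]],[0.0,[0,0,0.006],[0,0,0]],[0.0,[0,0,0.006],[0,0,0]],[0.0,[0,0,0],[0,0,0]]]'; python3 - <<'E'
from fit import *
p=np.load("vise.npy")
S=r.read_camera("side");a=S["color"][180:230,230:310].copy()
cv2.imwrite("pics/s3.png",cv2.resize(a,(640,400),interpolation=cv2.INTER_CUBIC))
goto([0.6173,0.1472,0.068])
# red / black blobs in the side picture
hsv=cv2.cvtColor(a,cv2.COLOR_BGR2HSV);m=cv2.inRange(hsv,(0,120,80),(8,255,255))|cv2.inRange(hsv,(172,120,80),(180,255,255))
print("red",np.array(cv2.findNonZero(m))[:,0].mean(0)+[230,180],cv2.boundingRect(m),cv2.countNonZero(m))
E
```

```text
time: 6.63
position: [0.611, 0.1412, 0.1004]
eef_rot: [0.936, 0.352, -0.0, -0.0]
force: [1.3, 0.3, 0.4]
grip_width: 0.0004
grip_force: 0.0
time: 6.97
position: [0.6106, 0.1411, 0.0817]
eef_rot: [0.936, 0.351, -0.001, -0.0]
force: [0.5, -0.4, 0.0]
grip_width: 0.0007
grip_force: 0.0
shift mm [ 8.9 -0.2 14.3] tilt [-0.001 -0.    -1.   ] pos [0.6108 0.1412 0.0823]
red [251.52777778 211.58333333] (17, 29, 11, 6) 36
```

```bash
python3 look.py w5; python3 - <<'E'
from fit import *
p=np.load("vise.npy")
c=pickle.load(open("pics/w5.pkl","rb"));S=r.read_camera("side");T=r.read_camera("top")
P=r.state()["position"]
g=lambda i:(255*(i/255.)**.5).astype(np.uint8)
a=cv2.resize(g(S["color"][180:230,230:300]),(560,400),interpolation=cv2.INTER_CUBIC)
q=(proj(S,[P])[0]-[230,180])*8;cv2.circle(a,tuple(q.astype(int)),5,(255,0,255),1);print("tcp side px",q)
b=cv2.resize(g(c["color"][130:300,150:370]),(440,340),interpolation=cv2.INTER_CUBIC)
print("tcp wrist",(proj(c,[P])[0]-[150,130])*2)
o=np.zeros((600,800,3),np.uint8);o[:400,:560]=a;o[260:,360:]=b
cv2.imwrite("pics/s4.png",o)
E
```

```text
[ 0.122  0.594  1.647 -0.     0.902  0.974] [0.611  0.1412 0.0827] [ 0.936  0.352 -0.    -0.   ]
tcp side px [184.09673548 283.39772584]
tcp wrist [219.19393063 174.74078884]
```

View pics/s4.png

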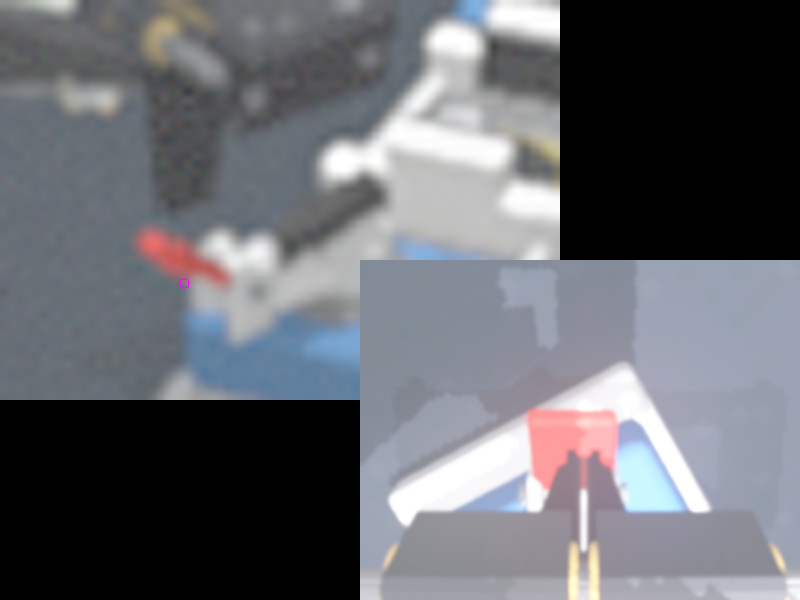

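The side view shows the shut fingertips ending at (185,208) in the enlarged crop, well above the projected TCP at (184,283). The wrist view shows the tips at about (262,225) in raw pixels. So the tips sit above where the TCP would put them, and I'll measure by how much.

```bash
python3 - <<'E'
from fit import *
c=W5=pickle.load(open("pics/w5.pkl","rb"));S=r.read_camera("side");T=r.read_camera("top")
s=c["state"];X,e=tri([(c,np.array((262,225.))),(S,np.array((230+185/8,180+208/8)))])
print(X,e,"tool frame",Rn.from_quat(s["eef_rot"]).inv().apply(X-s["position"]))
print(sorted(s.keys()),s["qpos"])
# tab/scene bias check: red tab triangulated side vs model
for n,pt,ref in (("tab end",(230+140/8,180+240/8),None),):
    p=np.load("vise.npy")
    for f in(.05,.1,.2):
        q=p.copy();q[4]=f;print(f,(proj(S,model(q)[7:])-[230,180])*8)
E
```

```text
[0.61409806 0.14382093 0.11725743] [np.float64(7.849724353805142), np.float64(1.3881102817471844)] tool frame [ 4.00117734e-03  5.46565609e-05 -3.45477024e-02]
['dq', 'eef_rot', 'force', 'grip_force', 'grip_width', 'joint_torque', 'position', 'qpos', 'time', 'wrist_torque'] [ 1.21907929e-01  5.93641990e-01  1.64653980e+00 -1.24171938e-04
  9.01847591e-01  9.74383343e-01]
0.05 [[185.48789784 235.20696517]
 [147.14569769 207.93654853]
 [381.78781089 196.81524293]]
0.1 [[182.38077611 239.79055403]
 [144.07755724 212.46161774]
 [381.32939534 188.86175628]]
0.2 [[176.67574535 249.24247768]
 [138.45003779 221.7972173 ]
 [379.28886229 173.46492787]]
```

The tips really are about 33 mm short of the reported TCP, which agrees with the tab not having moved. I'll keep descending and watch the force.

```bash
cat > red.py <<'E'
from fit import *
S=r.read_camera("side");p=np.load("vise.npy");a=S["color"][175:235,225:300]
hsv=cv2.cvtColor(a,cv2.COLOR_BGR2HSV);m=cv2.inRange(hsv,(0,110,70),(8,255,255))|cv2.inRange(hsv,(172,110,70),(180,255,255))
print("red bbox",np.add(cv2.boundingRect(m),[225,175,0,0]),cv2.countNonZero(m),"pos",np.round(r.state()["position"],4),"F",np.round(r.state()["force"],1))
for y in range(180,222,2): print(y,''.join('R' if m[y-175,x-225] else ('#' if S["color"][y,x].max()<65 else ('B' if S["color"][y,x,0]>S["color"][y,x,2]*1.6+30 else ('+' if S["color"][y,x].min()>110 else '.'))) for x in range(240,290)))
E
python3 -m jog '[[0.0,[0,0,0.004],[0,0,0]],[0.0,[0,0,0.004],[0,0,0]],[0.0,[0,0,0.004],[0,0,0]],[0.0,[0,0,0.004],[0,0,0]],[0.0,[0,0,0.004],[0,0,0]],[0.0,[0,0,0.004],[0,0,0]],[0.0,[0,0,0],[0,0,0]]]'; python3 red.py
```

```text
time: 7.85
position: [0.6118, 0.1414, 0.0587]
eef_rot: [0.936, 0.351, 0.001, 0.0]
force: [1.3, 0.7, 3.3]
grip_width: 0.0007
grip_force: 1.3
red bbox [246 211  13   6] 47 pos [0.6116 0.1413 0.0588] F [0.5 0.  0.7]
180 ##############################################.BBB
182 ##....######################################....BB
184 ####.....##################################+++++++
186 #########...###############################+++++++
188 ###########...#############################.+++++.
190 ########.....########..##.###############.+++++++.
192 +++.####......#########################.+++++.++++
194 ###.#####..#.....#####################.++++.++++++
196 ###############...###################+++++++++++++
198 ####################################++++++++++++++
200 ####################################.+++++++++++++
202 ####################################.+++++++++++++
204 ##################################.+++++++++++++++
206 ###############################.++++++++++++++++++
208 #################..##..######.++++++++++++++++++++
210 ################.+++++++.##..++++++++++.......++++
212 ######RRRR.#.RRR.++++++++++++++++++++++...BBBBBBB.
214 ######.RRRRRRRRRRR.+++++++++++++++++++..++.BBBBBBB
216 #########.RRRRR....++...++++++++.+++.......BBBBBBB
218 #############..++.+++++++.................BBBBBBBB
220 #############BBBBB.++++..BBB..........BBBBBBBBBBBB
```

```bash
python3 -m jog '[[0.0,[0,0,0.004],[0,0,0]],[0.0,[0,0,0.004],[0,0,0]],[0.0,[0,0,0.003],[0,0,0]],[0.0,[0,0,0.003],[0,0,0]],[0.0,[0,0,0],[0,0,0]]]'; python3 red.py
```

```text
time: 8.32
position: [0.6127, 0.142, 0.0458]
eef_rot: [0.936, 0.351, 0.002, 0.0]
force: [3.1, 3.7, 8.1]
grip_width: 0.0005
grip_force: 4.3
red bbox [245 215  14   8] 63 pos [0.6127 0.1419 0.0458] F [4.1 4.1 7.7]
180 ###############################################BBB
182 ############################################....BB
184 ###########################################+++++++
186 ##....#####################################+++++++
188 #####...###################################.+++++.
190 #########..##############################.+++++++.
192 ###########...##########################++++++++++
194 ########.....###########..############.++++.++++++
196 ########......#######################+++++++++++++
198 #########.##.....####################.++++++++++++
200 ###############...##################.+++++++++++++
202 ################################...+++++++++++++++
204 #############################.++++++++++++++++++++
206 ##########################..++++++++++++++++++++++
208 ##################...####BBB++++++++++++++++++++++
210 ################.++++++.BBBB.++++++++++.......++++
212 ################.+++++.++++++++++++++++...BBBBBBB.
214 ################.+++++++++++++++++++++..++.BBBBBBB
216 ######.RRRRRRRRRRRR++...++++++++++++....++.BBBBBBB
218 #####RRRRRRRRRRR...++++++.................BBBBBBBB
220 #######RRRRRRR..BB.++++..BBB..........BBBBBBBBBBBB
```

```bash
python3 -m jog '[[0.0,[0,0,0.004],[0,0,0]],[0.0,[0,0,0.004],[0,0,0]],[0.0,[0,0,0.003],[0,0,0]],[0.0,[0,0,0],[0,0,0]]]'; python3 red.py
```

```text
time: 8.7
position: [0.6144, 0.1418, 0.0386]
eef_rot: [0.936, 0.352, 0.004, 0.001]
force: [-2.3, 3.4, 40.8]
grip_width: 0.0005
grip_force: 19.3
red bbox [247 216  12  10] 73 pos [0.6144 0.1418 0.0386] F [-1.5  2.4 39.2]
180 ##############################################.BBB
182 ############################################....BB
184 ###########################################+++++++
186 ###########################################+++++++
188 ##....#####################################.+++++.
190 ..###...#################################.+++++++.
192 #########.#######################..####.++++++++++
194 ###.########..########################.++++.++++++
196 ########....########..###.###########.++++++++++++
198 #######.......######################.+++++++++++++
200 ########..##.....###################.+++++++++++++
202 ###############..###################.+++++++++++++
204 ###############################....+++++++++++++++
206 ###########################..+++++++++++++++++++++
208 ######################.BBBBB++++++++++++++++++++++
210 ################.+++..BBBBBB.++++++++++.......++++
212 ################.++++...+++++++++++++++...BBBBBBB.
214 ################.+++++++++++++++++++++..++.BBBBBBB
216 ###############RRR.++..++++++++++++++...+..BBBBBBB
218 #########.RRRRRRRRR+++++..................BBBBBBBB
220 ########RRRRRRRRRR.++++..BBBBB........BBBBBBBBBBBB
```

The handle is now against the gripper body (40 N), so I'll back off straight up. I'll finish raising it by pushing the grip outward from the inner side.

```bash
python3 -m jog '[[0.0,[0,0,-0.01],[0,0,0]],[0.0,[0,0,-0.02],[0,0,0]],[0.0,[0,0,-0.035],[0,0,0]],[0.0,[0,0,-0.035],[0,0,0]],[0.0,[0,0,-0.035],[0,0,0]],[0.0,[0,0,0],[0,0,0]],[0.0,[0,0,0],[0,0,0]]]'; python3 - <<'E'
from fit import *
p=np.load("vise.npy");phi=p[2]+np.pi/2-p[3];u=np.array([np.cos(phi),np.sin(phi)])
S=r.read_camera("side")
a=S["color"][150:240,225:320];a=cv2.resize((255*(a/255.)**.5).astype(np.uint8),(760,540)[:2],interpolation=cv2.INTER_CUBIC);cv2.imwrite("pics/s5.png",a)
goto(np.r_[p[:2]-.007*u,.17],np.degrees(phi)-90)
for f in(.9,1.1,1.3,1.5):
    q=p.copy();q[4]=f;print(f,np.round(proj(S,model(q)[7:])).tolist())
E
python3 red.py
```

```text
time: 9.33
position: [0.6116, 0.1413, 0.1704]
eef_rot: [0.936, 0.352, 0.001, 0.0]
force: [-0.3, 0.6, -1.2]
grip_width: 0.0007
grip_force: 0.0
shift mm [-88.1  -0.4  -1.3] [np.float64(0.1)] tilt [ 0. -0. -1.] pos [0.6108 0.1412 0.1687]
0.9 [[250.0, 220.0], [245.0, 216.0], [271.0, 192.0]]
1.1 [[250.0, 222.0], [246.0, 218.0], [267.0, 191.0]]
1.3 [[251.0, 224.0], [246.0, 220.0], [264.0, 191.0]]
1.5 [[252.0, 225.0], [248.0, 222.0], [260.0, 191.0]]
red bbox [248 215  11  11] 81 pos [0.6105 0.1411 0.1678] F [ 0.2  0.8 -0.5]
180 ##..####.#####################################.BBB
182 ##...##..###################################....BB
184 #######...#################################+++++++
186 ###########################################+++++++
188 ###########################################.+++++.
190 ###.#####################################.+++++++.
192 ++++.##################################.++++++++++
194 ###.##################################.++++.++++++
196 ####################################.+++++++++++++
198 ##############################.+++++++++++++++++++
200 #############################.++++++++++++++++++++
202 #############################..+++++++++++++++++++
204 #############################.++++++++++++++++++++
206 #######################..BB.++++++++++++++++++++++
208 ######################BBBBBB++++++++++++++++++++++
210 #############.+++++...BBBBBB.++++++++++.......++++
212 #############.+++++++...+++++++++++++++...BBBBBBBB
214 #############...++++++++++++++++++++++.....BBBBBBB
216 ############RRRRRR.++..++++++++.++++.......BBBBBBB
218 ##########RRRRRRRRR+++++..................BBBBBBBB
220 ########RRRRRRRRRR.++++..BBBBB........BBBBBBBBBBBB
```

```bash
python3 - <<'E'
from fit import *
S=r.read_camera("side");I=S["color"].astype(int)
for y in range(184,214,2): print(y,' '.join(f"{I[y,x].sum()//3:3d}" for x in range(246,280)))
E
```

```text
184  47  72  97  65  48  50  49  49  49  50  50  47  52  48  49  47  49  49  48  49  51  48  47  48  47  48  47  47  46  50  51  48  49  49
186  42  45  50  49  50  46  46  48  48  49  47  50  50  52  48  49  48  48  48  49  46  50  48  48  49  49  49  48  49  49  48  50  49  50
188  36  37  49  49  54  49  52  50  50  49  48  48  50  48  49  50  46  46  49  51  50  48  47  50  47  48  50  48  46  51  46  50  47  46
190  43  45  50  52  50  51  50  50  48  48  49  50  49  50  51  49  46  50  47  50  47  50  48  48  48  47  47  51  50  48  50  46  50  43
192  49  50  50  47  49  49  51  49  49  49  49  46  47  47  44  48  43  43  46  49  47  50  49  48  50  47  49  48  50  49  47  48  46  60
194  48  51  48  48  51  51  51  48  49  47  50  45  35  36  43  42  41  37  42  48  47  48  49  49  50  47  49  48  50  45  42  49  98 163
196  49  50  48  46  49  47  51  48  50  50  47  43  31  19  30  29  29  34  42  46  51  51  47  48  46  45  43  39  41  46  78 143 221 249
198  48  48  53  49  51  49  48  48  50  49  48  40  30  27  29  29  29  32  48  49  50  46  49  46  75 140 197 194 170 
[... 299 characters left out ...]

204  51  48  49  49  47  48  48  49  49  51  46  30  28  30  29  30  30  38  45  45  47  44  43  77 142 184 159 144 143 142 144 144 144 146
206  49  49  46  49  48  50  48  50  50  47  45  29  27  28  28  28  32  54  70  82  73  71 117 200 236 226 192 179 181 176 168 156 146 144
208  47  47  49  50  49  49  48  49  45  47  58  56  40  31  32  36  63  97 111 114 110 111 148 208 222 220 219 221 220 222 221 218 190 144
210  50  49  48  51  50  46  51  80 126 148 167 171 131 108 103  94 106 110 111 109 110 114 134 168 201 216 218 221 221 221 216 204 167 119
212  51  46  47  51  48  50  50  78 128 160 186 173 145 139 133 121 125 128 153 181 182 198 210 187 157 140 140 142 146 147 136 128 112 102
```

The grip is a vertical dark column (cols 257-263, rows 192-208), which matches a fold of about 1.5, so the handle is up and needs no push. Next is the jar.

```bash
python3 -m jog '[[0.0,[0,0,-0.04],[0,0,0]],[0.0,[0,0,-0.04],[0,0,0]],[0.0951,[-0.0275,0.0272,0],[0,0,0]],[0.0951,[-0.0275,0.0272,0],[0,0,0]],[0.0951,[-0.0275,0.0272,0],[0,0,0]],[0.0951,[-0.0275,0.0272,0],[0,0,0]],[0.0951,[-0.0275,0.0272,0],[0,0,0]],[0.0951,[-0.0275,0.0272,0],[0,0,0]],[0.0951,[-0.0275,0.0272,0],[0,0,0]],[0.0951,[-0.0275,0.0272,0],[0,0,0]],[0.0951,[-0.0275,0.0272,0],[0,0,0]],[0.0951,[-0.0275,0.0272,0],[0,0,0]]]'
python3 -m jog '[[0.0951,[-0.0275,0.0272,0],[0,0,0]],[0.0951,[-0.0275,0.0272,0],[0,0,0]],[0.0951,[-0.0275,0.0272,0],[0,0,0]],[0.0951,[0,0,0],[0,0,6.9]],[0.0951,[0,0,0],[0,0,6.9]],[0.0951,[0,0,0],[0,0,6.9]],[0.0951,[0,0,0],[0,0,6.9]],[0.0951,[0,0,0],[0,0,6.9]],[0.0951,[0,0,0],[0,0,6.6]],[0.0951,[0,0,0],[0,0,0]],[0.0951,[0,0,0],[0,0,0]]]'
python3 look.py w6; python3 - <<'E'
from fit import *
c=pickle.load(open("pics/w6.pkl","rb"))
def red(c):
    hsv=cv2.cvtColor(c["color"],cv2.COLOR_BGR2HSV);m=cv2.inRange(hsv,(0,150,90),(8,255,255))|cv2.inRange(hsv,(172,150,90),(180,255,255))
    return [(np.add(cv2.boundingRect(q)[:2],np.array(cv2.boundingRect(q)[2:])/2-.5),cv2.boundingRect(q)[2:]) for q in cv2.findContours(m,0,1)[0] if cv2.contourArea(q)>150]
for q,wh in red(c): print("w6",q,wh,onz(c,q,.072))
for q,wh in red(W["w1"]): print("w1",q,wh,onz(W["w1"],q,.072))
qs=red(c);q1=red(W["w1"])[np.argmin([abs(a[0][0]-238) for a in red(W["w1"])])][0]
for q,_ in qs: print(tri([(c,q),(W["w1"],q1)]))
goto([.573,-.3625,.1],-90)
E
```

```text
time: 10.48
position: [0.5823, -0.2463, 0.2472]
eef_rot: [0.936, 0.351, -0.001, -0.001]
force: [1.8, 0.5, 1.0]
grip_width: 0.0619
grip_force: 0.0
time: 11.4
position: [0.5745, -0.3601, 0.2475]
eef_rot: [1.0, 0.002, -0.001, -0.001]
force: [-0.5, -0.5, -0.6]
grip_width: 0.0952
grip_force: 0.0
[-0.657  0.516  1.316 -0.     1.311  0.908] [ 0.5745 -0.3602  0.2478] [ 1.     0.003 -0.001 -0.   ]
w6 [262.  166.5] (55, 54) [ 0.57309441 -0.36236045  0.072     ]
w6 [495.5  36. ] (32, 59) [ 0.72351777 -0.61992939  0.072     ]
w1 [238. 134.] (51, 51) [ 0.57364543 -0.36242153  0.072     ]
w1 [477.5 105. ] (48, 49) [ 0.72413715 -0.63433477  0.072     ]
(array([ 0.57437222, -0.36245126,  0.07795545]), [np.float64(0.09452688056848868), np.float64(0.0862652702599403)])
(array([ 0.63824042, -0.36473745,  0.46365978]), [np.float64(13507.062988718702), np.float64(145.18934198352818)])
shift mm [ -1.3   2.5 147.8] [np.float64(0.3)] tilt [-0.001  0.001 -1.   ] pos [ 0.5745 -0.3602  0.2478]
```

```bash
python3 -m jog '[[0.0951,[-0.0013,0.0025,0.03],[0,0,0]],[0.0951,[0,0,0.04],[0,0,0]],[0.0951,[0,0,0.04],[0,0,0]],[0.0951,[0,0,0.04],[0,0,0]],[0.0951,[0,0,0.02],[0,0,0]],[0.0951,[0,0,0.015],[0,0,0]],[0.0951,[0,0,0.01],[0,0,0]],[0.0951,[0,0,0.01],[0,0,0]],[0.0951,[0,0,0.01],[0,0,0]],[0.0951,[0,0,0],[0,0,0]]]'
python3 - <<'E'
from fit import *
S=r.read_camera("side");P=r.state()["position"];print(P,r.state()["force"])
a=S["color"][110:190,225:330];a=cv2.resize((255*(a/255.)**.5).astype(np.uint8),(788,600),interpolation=cv2.INTER_CUBIC)
pts=(proj(S,[P+[0,y,z] for y in(-.0475,.0475) for z in(0,.035)])-[225,110])*7.5
for q in pts: cv2.circle(a,tuple(q.astype(int)),4,(255,0,255),1)
cv2.imwrite("pics/s6.png",a)
E
```

```text
time: 12.28
position: [0.5729, -0.3624, 0.0324]
eef_rot: [1.0, 0.001, -0.001, -0.001]
force: [-0.6, -0.4, -0.3]
grip_width: 0.0948
grip_force: 0.0
[ 0.57321354 -0.36262907  0.03346133] [0.12589523 0.27950444 0.98494922]
```

View pics/s6.png

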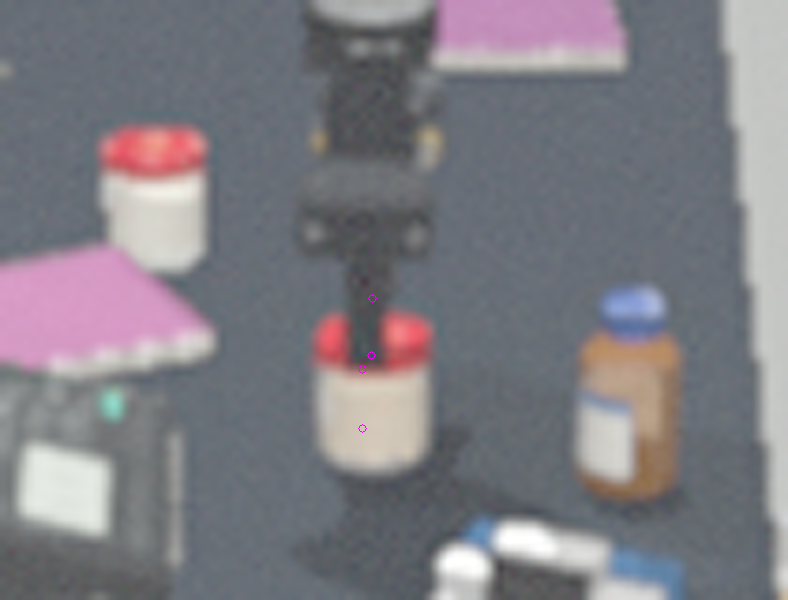

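The near fingertip ends at row 365, right at the point projected 35 mm above the reported TCP (362,370). So the tips sit at TCP + 35 mm, centred on the jar. For tips at about 24 mm I'll go down 44 mm, watching the force, and then grip.

```bash
python3 -m jog '[[0.0951,[0,0,0.01],[0,0,0]],[0.0951,[0,0,0.01],[0,0,0]],[0.0951,[0,0,0.008],[0,0,0]],[0.0951,[0,0,0.006],[0,0,0]],[0.0951,[0,0,0],[0,0,0]]]'
python3 -m jog '[[0.0951,[0,0,0.005],[0,0,0]],[0.0951,[0,0,0.005],[0,0,0]],[0.0951,[0,0,0],[0,0,0]],[0.0951,[0,0,0],[0,0,0]]]'
```

```text
time: 12.75
position: [0.5728, -0.3623, -0.0017]
eef_rot: [1.0, 0.001, -0.001, -0.001]
force: [-0.8, 0.6, -0.0]
grip_width: 0.095
grip_force: 0.0
time: 13.08
position: [0.5733, -0.3628, -0.0103]
eef_rot: [1.0, 0.001, -0.0, -0.0]
force: [-0.3, 0.3, -0.2]
grip_width: 0.0954
grip_force: 0.0
```

```bash
python3 -m jog '[[0.05,[0,0,0],[0,0,0]],[0.05,[0,0,0],[0,0,0]],[0.05,[0,0,0],[0,0,0]],[0.05,[0,0,0],[0,0,0]],[0.05,[0,0,0],[0,0,0]],[0.05,[0,0,0],[0,0,0]],[0.05,[0,0,0],[0,0,0]],[0.05,[0,0,0],[0,0,0]]]'
python3 -m jog '[[0.05,[0,0,-0.01],[0,0,0]],[0.05,[0,0,-0.02],[0,0,0]],[0.05,[0,0,-0.03],[0,0,0]],[0.05,[0,0,-0.03],[0,0,0]],[0.05,[0,0,0],[0,0,0]],[0.05,[0,0,0],[0,0,0]]]'
```

```text
time: 13.75
position: [0.5734, -0.3626, -0.01]
eef_rot: [1.0, 0.001, 0.0, -0.0]
force: [-0.3, 2.0, 1.0]
grip_width: 0.0608
grip_force: 29.9
time: 14.25
position: [0.574, -0.3634, 0.0821]
eef_rot: [1.0, 0.001, 0.001, 0.001]
force: [0.3, 0.4, -2.5]
grip_width: 0.0609
grip_force: 29.9
```

```bash
python3 -m jog '[[0.05,[0,0,-0.04],[0,0,0]],[0.05,[-0.01,-0.0362,0],[0,0,0]],[0.05,[-0.01,-0.0362,0],[0,0,0]],[0.05,[-0.01,-0.0362,0],[0,0,0]],[0.05,[-0.01,-0.0362,0],[0,0,0]],[0.05,[-0.01,-0.0362,0],[0,0,0]],[0.05,[-0.01,-0.0362,0],[0,0,0]],[0.05,[-0.01,-0.0362,0],[0,0,0]],[0.05,[-0.01,-0.0362,0],[0,0,0]]]'
python3 -m jog '[[0.05,[0,0,0],[0,0,-7]],[0.05,[0,0,0],[0,0,-7]],[0.05,[0,0,0],[0,0,-7]],[0.05,[0,0,0],[0,0,-7]],[0.05,[0,0,0],[0,0,-7]],[0.05,[0,0,0],[0,0,-7]],[0.05,[0,0,0],[0,0,-7]],[0.05,[0,0,0],[0,0,-7]],[0.05,[0,0,0],[0,0,-7]],[0.05,[0,0,0],[0,0,-7]],[0.05,[0,0,0],[0,0,0]],[0.05,[0,0,0],[0,0,0]]]'
python3 - <<'E'
from h import *
p=np.load("vise.npy");goto([.4921,-.0719,.05],np.degrees(p[2]))
T=r.read_camera("top")
I=T["color"]
print(r.state()["force"],r.state()["qpos"])
E
```

```text
time: 15.0
position: [0.4916, -0.0716, 0.119]
eef_rot: [1.0, 0.0, -0.001, -0.0]
force: [1.1, 0.2, -1.8]
grip_width: 0.0607
grip_force: 29.9
time: 16.0
position: [0.4926, -0.0732, 0.1192]
eef_rot: [0.82, 0.572, -0.0, -0.001]
force: [0.5, 0.4, -1.8]
grip_width: 0.0607
grip_force: 29.9
shift mm [ 1.  -0.8 69.2] [np.float64(-0.4)] tilt [-0.001  0.    -1.   ] pos [ 0.4926 -0.0732  0.1192]
[ 0.05604144  0.19904714 -1.4837967 ] [-2.80065207e-01  3.85016805e-01  1.92813262e+00 -1.41095299e-04
  8.29545350e-01  7.23975645e-02]
```

```bash
python3 -m jog '[[0.05,[0.001,-0.0008,0.03],[0,0,0]],[0.05,[0,0,0.03],[0,0,0]],[0.05,[0,0,0.02],[0,0,0]],[0.05,[0,0,0.008],[0,0,0]],[0.05,[0,0,0.008],[0,0,0]],[0.05,[0,0,0.005],[0,0,0]],[0.05,[0,0,0],[0,0,0]],[0.05,[0,0,0],[0,0,0]]]'
python3 -m jog '[[0.05,[0,0,0.003],[0,0,0]],[0.05,[0,0,0.002],[0,0,0]],[0.05,[0,0,0],[0,0,0]],[0.05,[0,0,0],[0,0,0]]]'
```

```text
time: 16.72
position: [0.4931, -0.0722, 0.0195]
eef_rot: [0.819, 0.574, 0.0, 0.0]
force: [0.2, -0.8, -0.7]
grip_width: 0.061
grip_force: 29.9
time: 17.05
position: [0.4927, -0.0721, 0.0141]
eef_rot: [0.819, 0.574, 0.0, 0.0]
force: [-0.2, -0.8, -2.7]
grip_width: 0.061
grip_force: 29.9
```

```bash
python3 -m jog '[[0.05,[0,0,0.002],[0,0,0]],[0.05,[0,0,0.0015],[0,0,0]],[0.05,[0,0,0],[0,0,0]],[0.05,[0,0,0],[0,0,0]]]'
python3 -m jog '[[0.05,[0,0,0.001],[0,0,0]],[0.05,[0,0,0],[0,0,0]],[0.05,[0,0,0],[0,0,0]]]'
```

```text
time: 17.38
position: [0.4926, -0.0721, 0.0103]
eef_rot: [0.819, 0.574, -0.0, -0.0]
force: [0.1, 0.1, -1.5]
grip_width: 0.0605
grip_force: 29.9
time: 17.63
position: [0.4927, -0.072, 0.0099]
eef_rot: [0.819, 0.574, 0.0, 0.0]
force: [-1.6, 0.8, 5.0]
grip_width: 0.061
grip_force: 29.9
```

```bash
python3 -m jog '[[0.085,[0,0,0],[0,0,0]],[0.085,[0,0,0],[0,0,0]],[0.085,[0,0,0],[0,0,0]],[0.085,[0,0,0],[0,0,0]],[0.085,[0,0,0],[0,0,0]],[0.085,[0,0,-0.02],[0,0,0]],[0.085,[0,0,-0.04],[0,0,0]],[0.085,[0,0,-0.04],[0,0,0]],[0.085,[0,0,-0.04],[0,0,0]],[0.085,[0,0,-0.04],[0,0,0]],[0.085,[0,0,-0.04],[0,0,0]],[0.085,[0,0,0],[0,0,0]]]'
python3 look.py w7; python3 - <<'E'
from fit import *
c=pickle.load(open("pics/w7.pkl","rb"));S=r.read_camera("side");T=r.read_camera("top")
for n,c in(("wrist",c),("side",S),("top",T)):
    hsv=cv2.cvtColor(c["color"],cv2.COLOR_BGR2HSV);m=cv2.inRange(hsv,(0,140,80),(8,255,255))|cv2.inRange(hsv,(172,140,80),(180,255,255))
    for q in cv2.findContours(m,0,1)[0]:
        if cv2.contourArea(q)>15:
            b=cv2.boundingRect(q);x=np.array(b[:2])+np.array(b[2:])/2-.5;X=onz(c,x,.092)
            if .4<X[0]<.65 and -.2<X[1]<.25: print(n,x,b[2:],np.round(X,4))
p=np.load("vise.npy");print(model(p)[4])
# upright grip axis in wrist image: predicted tip position for a few crank angles
for th in(p[3],):
    phi=p[2]+np.pi/2-th;print("hinge xy",p[:2]+.06*np.array([np.cos(phi),np.sin(phi)]))
I=S["color"].astype(int)
for y in range(190,212,4): print(y,' '.join(f"{I[y,x].sum()//3:3d}" for x in range(250,272)))
E
```

```text
time: 18.63
position: [0.4952, -0.0726, 0.2364]
eef_rot: [0.819, 0.574, 0.003, 0.004]
force: [1.2, 0.5, 0.0]
grip_width: 0.0851
grip_force: 0.0
[-0.278  0.247  1.784 -0.     1.103  0.07 ] [ 0.4941 -0.0724  0.2329] [0.819 0.574 0.002 0.003]
wrist [256. 171.] (55, 57) [ 0.4917 -0.0727  0.092 ]
side [253. 220.] (11, 11) [0.6072 0.182  0.092 ]
side [292.5 184. ] (18, 11) [ 0.4908 -0.0633  0.092 ]
top [215. 189.] (9, 9) [0.6099 0.1467 0.092 ]
[ 0.49211773 -0.07193186  0.02      ]
hinge xy [0.59471535 0.12752525]
190  49  50  47  48  47  49  49  49  47  45  48  46  48  50  49  49  50  49  47  47  49  48
194  50  50  49  46  47  48  49  46  38  40  45  45  44  40  39  49  52  46  48  49  46  52
198  52  48  49  51  48  48  46  43  29  29  30  30  28  33  45  48  51  48  46  46  74 140
202  48  48  49  50  50  47  46  32  33  33  30  32  25  35  47  50  48  49  46  60 110 155
206  47  48  48  51  48  48  48  32  28  32  29  25  32  54  75  92  82  76 118 203 239 231
210  48  49  53  88 140 166 190 196 138 107 103 103 119 125 126 125 125 130 151 192 226 234
```

The jar stands at (0.4917, -0.0727), within 1 mm of the seat's middle, and the handle is upright. Next I'll move over the grip and turn the tool so that joint 6 has room for the whole crank stroke.

```bash
python3 -m jog '[[0.06,[0.037,0.0044,0],[0,0,0]],[0.06,[0.037,0.0044,0],[0,0,0]],[0.06,[0.037,0.0044,0],[0,0,0]],[0.06,[0.037,0.0044,0],[0,0,0]],[0.06,[0.037,0.0044,0],[0,0,0]],[0.06,[0.037,0.0044,0],[0,0,0]],[0.06,[0,0,0],[0,0,-7.1]],[0.06,[0,0,0],[0,0,-7.1]],[0.06,[0,0,0],[0,0,-7.1]],[0.06,[0,0,0],[0,0,-7.1]],[0.06,[0,0,0],[0,0,-7.1]],[0.06,[0,0,0],[0,0,-7.1]]]'
python3 -m jog '[[0.06,[0,0,0],[0,0,-7.1]],[0.06,[0,0,0],[0,0,-7.1]],[0.06,[0,0,0],[0,0,-7.1]],[0.06,[0,0,0],[0,0,-7.1]],[0.06,[0,0,0],[0,0,-7.1]],[0.06,[0,0,0],[0,0,-7.1]],[0.06,[0,0,0],[0,0,-7.1]],[0.06,[0,0,0],[0,0,-7.1]],[0.06,[0,0,0],[0,0,-7.1]]]'
python3 -m jog '[[0.06,[0,0,0],[0,0,-7.1]],[0.06,[0,0,0],[0,0,-7.1]],[0.06,[0,0,0],[0,0,-7.1]],[0.06,[0,0,0],[0,0,-7.1]],[0.06,[0,0,0],[0,0,-7.1]],[0.06,[0,0,0],[0,0,-7.1]],[0.06,[0,0,0],[0,0,-7.1]],[0.06,[0,0,0],[0,0,-7.1]],[0.06,[0,0,0],[0,0,-7.1]],[0.06,[0,0,0],[0,0,0]],[0.06,[0,0,0],[0,0,0]]]'
python3 - <<'E'
from h import *
goto([.5947,.1275,.095],41.1+20+90);s=r.state();print(np.round(s["qpos"],3))
R=Rn.from_quat(s["eef_rot"]).as_matrix();print("toolx deg",np.degrees(np.arctan2(R[1,0],R[0,0]))%360)
# grip in the top view: darkest patch near the hinge
T=r.read_camera("top");print(proj(T,[[.5947,.1275,.162]]))
E
```

```text
time: 19.78
position: [0.5926, 0.1276, 0.2269]
eef_rot: [0.552, 0.834, -0.001, -0.001]
force: [0.9, -0.4, -0.2]
grip_width: 0.0599
grip_force: 0.0
time: 20.53
position: [0.5926, 0.1275, 0.227]
eef_rot: [0.027, 1.0, -0.0, -0.002]
force: [0.3, -0.5, 0.1]
grip_width: 0.0601
grip_force: 0.0
time: 21.45
position: [0.5927, 0.1276, 0.2277]
eef_rot: [-0.502, 0.865, 0.001, -0.001]
force: [0.7, -0.5, -0.3]
grip_width: 0.06
grip_force: 0.0
shift mm [ -1.1  -2.  132.7] [np.float64(-0.9)] tilt [-0.003 -0.    -1.   ] pos [0.5927 0.1276 0.2277]
[ 0.103  0.419  1.535 -0.     1.19  -2.519]
toolx deg 240.23192621491663
[[218.28203273 191.87824328]]
```

```bash
python3 -m jog '[[0.06,[-0.001,-0.002,0.035],[0,0,0]],[0.06,[0,0,0.035],[0,0,0]],[0.06,[0,0,0.03],[0,0,0]],[0.06,[0,0,0.02],[0,0,0]],[0.06,[0,0,0.012],[0,0,0]],[0.06,[0,0,0],[0,0,0]],[0.06,[0,0,0],[0,0,0]]]'
python3 -m jog '[[0.01,[0,0,0],[0,0,0]],[0.01,[0,0,0],[0,0,0]],[0.01,[0,0,0],[0,0,0]],[0.01,[0,0,0],[0,0,0]],[0.01,[0,0,0],[0,0,0]],[0.01,[0,0,0],[0,0,0]],[0.01,[0,0,0],[0,0,0]],[0.01,[0,0,0],[0,0,0]]]'
python3 - <<'E'
from h import *
p=np.load("vise.npy");s=r.state();R=Rn.from_quat(s["eef_rot"]).as_matrix()
phi=p[2]+np.pi/2-p[3];h=np.r_[p[:2]+.06*np.array([np.cos(phi),np.sin(phi)]),s["position"][2]]
print("hinge in tool mm",R.T@(h-s["position"])*1000,"axis in tool mm",R.T@(np.r_[p[:2],s["position"][2]]-s["position"])*1000, s["position"],s["force"],s["wrist_torque"])
E
```

```text
time: 22.08
position: [0.5952, 0.1275, 0.0968]
eef_rot: [-0.502, 0.865, 0.0, -0.001]
force: [0.1, -0.9, 0.1]
grip_width: 0.06
grip_force: 0.0
time: 22.75
position: [0.5951, 0.1278, 0.0977]
eef_rot: [-0.503, 0.864, 0.0, -0.0]
force: [-4.8, 2.4, 4.8]
grip_width: 0.02
grip_force: 29.8
hinge in tool mm [3.89672061e-01 2.20874585e-01 1.20558751e-04] axis in tool mm [5.69933546e+01 2.01212006e+01 1.24093480e-02] [0.59509965 0.12775535 0.09765271] [-4.82838034  2.37382998  4.7643175 ] [ 0.45687718  0.69708599 -0.08061544]
```

```bash
cat > ck.py <<'E'
from h import *
p=np.load("vise.npy");s=r.state();R=Rn.from_quat(s["eef_rot"]).as_matrix()
c=(R.T@(np.r_[p[:2],s["position"][2]]-s["position"]))*1000
v=s["position"][:2]-p[:2];th=(np.pi/2+p[2]-np.arctan2(v[1],v[0]))%(2*np.pi)
print("axis in tool",np.round(c,1),"R",round(np.linalg.norm(v)*1000,1),"crank",round(th,3),"F",np.round(s["force"],1),"q6",round(s["qpos"][5],2))
for d in(6,4,2):
    a=np.radians(d);M=np.array([[np.cos(a),-np.sin(a)],[np.sin(a),np.cos(a)]]);t=c[:2]*60/np.linalg.norm(c[:2]);print(d,np.round(c[:2]-M@t-(0),2),np.round(t-M@t,2))
E
python3 -m jog '[[0.01,[0.0024,-0.0058,0],[0,0,6]],[0.01,[0.0024,-0.0058,0],[0,0,6]],[0.01,[0.0024,-0.0058,0],[0,0,6]],[0.01,[0.0024,-0.0058,0],[0,0,6]],[0.01,[0.0024,-0.0058,0],[0,0,6]],[0.01,[0.0024,-0.0058,0],[0,0,6]],[0.01,[0,0,0],[0,0,0]]]'; python3 ck.py
```

```text
time: 23.33
position: [0.6097, 0.093, 0.0978]
eef_rot: [-0.208, 0.978, 0.0, -0.0]
force: [-4.6, 0.4, 7.6]
grip_width: 0.0199
grip_force: 29.7
axis in tool [57. 20.  0.] R 60.4 crank 1.145 F [-4.6  0.4  7.6] q6 -1.95
6 [ 2.8  -5.66] [ 2.39 -5.81]
4 [ 1.94 -3.76] [ 1.52 -3.9 ]
2 [ 1.14 -1.82] [ 0.73 -1.96]
```

Tracking is right on, so I'll continue.

```bash
python3 -m jog '[[0.01,[0.0024,-0.0058,0],[0,0,6]],[0.01,[0.0024,-0.0058,0],[0,0,6]],[0.01,[0.0024,-0.0058,0],[0,0,6]],[0.01,[0.0024,-0.0058,0],[0,0,6]],[0.01,[0.0024,-0.0058,0],[0,0,6]],[0.01,[0.0024,-0.0058,0],[0,0,6]],[0.01,[0.0024,-0.0058,0],[0,0,6]],[0.01,[0.0024,-0.0058,0],[0,0,6]],[0.01,[0.0024,-0.0058,0],[0,0,6]],[0.01,[0.0024,-0.0058,0],[0,0,6]],[0.01,[0.0024,-0.0058,0],[0,0,6]],[0.01,[0.0024,-0.0058,0],[0,0,6]]]'; python3 ck.py
```

```text
time: 24.33
position: [0.574, 0.033, 0.098]
eef_rot: [0.405, 0.914, 0.0, 0.001]
force: [-1.6, 3.6, 5.3]
grip_width: 0.0197
grip_force: 29.8
axis in tool [57.3 18.8 -0. ] R 60.3 crank 2.379 F [-1.6  3.6  5.3] q6 -0.79
6 [ 2.53 -5.77] [ 2.27 -5.86]
4 [ 1.71 -3.84] [ 1.45 -3.93]
2 [ 0.95 -1.89] [ 0.69 -1.98]
```

```bash
python3 -m jog '[[0.01,[0.0024,-0.0058,0],[0,0,6]],[0.01,[0.0024,-0.0058,0],[0,0,6]],[0.01,[0.0024,-0.0058,0],[0,0,6]],[0.01,[0.0024,-0.0058,0],[0,0,6]],[0.01,[0.0024,-0.0058,0],[0,0,6]],[0.01,[0.0024,-0.0058,0],[0,0,6]],[0.01,[0.0024,-0.0058,0],[0,0,6]],[0.01,[0.0024,-0.0058,0],[0,0,6]],[0.01,[0.0024,-0.0058,0],[0,0,6]],[0.01,[0.0024,-0.0058,0],[0,0,6]],[0.01,[0.0024,-0.0058,0],[0,0,6]],[0.01,[0.0024,-0.0058,0],[0,0,6]]]'; python3 ck.py
```

```text
time: 25.33
position: [0.5046, 0.0485, 0.0979]
eef_rot: [0.865, 0.502, -0.0, 0.0]
force: [-3.4, -1.8, 7.5]
grip_width: 0.0199
grip_force: 30.0
axis in tool [56.6 19.3 -0. ] R 59.8 crank 3.646 F [-3.4 -1.8  7.5] q6 0.49
6 [ 2.14 -5.9 ] [ 2.33 -5.83]
4 [ 1.3  -3.98] [ 1.49 -3.91]
2 [ 0.52 -2.04] [ 0.71 -1.97]
```

```bash
python3 -m jog '[[0.01,[0.0024,-0.0058,0],[0,0,6]],[0.01,[0.0024,-0.0058,0],[0,0,6]],[0.01,[0.0024,-0.0058,0],[0,0,6]],[0.01,[0.0024,-0.0058,0],[0,0,6]],[0.01,[0.0024,-0.0058,0],[0,0,6]],[0.01,[0.0024,-0.0058,0],[0,0,6]],[0.01,[0.0024,-0.0058,0],[0,0,6]],[0.01,[0.0024,-0.0058,0],[0,0,6]],[0.01,[0.0024,-0.0058,0],[0,0,6]],[0.01,[0.0024,-0.0058,0],[0,0,6]],[0.01,[0.0024,-0.0058,0],[0,0,6]],[0.01,[0,0,0],[0,0,0]]]'; python3 ck.py
```

```text
time: 26.33
position: [0.4955, 0.1145, 0.0976]
eef_rot: [0.999, -0.051, -0.0, -0.0]
force: [-4.4, 4.5, 6.0]
grip_width: 0.0202
grip_force: 30.3
axis in tool [56.4 20.7 -0.1] R 60.1 crank 4.823 F [-4.4  4.5  6. ] q6 1.77
6 [ 2.57 -5.74] [ 2.47 -5.77]
4 [ 1.68 -3.84] [ 1.58 -3.88]
2 [ 0.85 -1.92] [ 0.76 -1.95]
```

```bash
python3 -m jog '[[0.01,[0.0024,-0.0058,0],[0,0,6]],[0.01,[0.0024,-0.0058,0],[0,0,6]],[0.01,[0.0024,-0.0058,0],[0,0,6]],[0.01,[0.0015,-0.0039,0],[0,0,4]],[0.01,[0,0,0],[0,0,0]]]'; python3 ck.py; python3 -m jog '[[0.01,[0.0007,-0.002,0],[0,0,2]],[0.01,[0.0007,-0.002,0],[0,0,2]],[0.01,[0,0,0],[0,0,0]],[0.01,[0,0,0],[0,0,0]]]'; python3 ck.py
```

```text
time: 26.75
position: [0.509, 0.1328, 0.0975]
eef_rot: [0.971, -0.24, -0.0, -0.0]
force: [-4.7, 3.3, 5.5]
grip_width: 0.0201
grip_force: 30.3
axis in tool [56.7 20.7 -0.1] R 60.3 crank 5.203 F [-4.7  3.3  5.5] q6 2.18
6 [ 2.78 -5.66] [ 2.46 -5.78]
4 [ 1.89 -3.76] [ 1.57 -3.88]
2 [ 1.07 -1.84] [ 0.75 -1.95]
time: 27.08
position: [0.5119, 0.1354, 0.0976]
eef_rot: [0.962, -0.272, -0.0, -0.0]
force: [-6.3, 3.1, 4.8]
grip_width: 0.0203
grip_force: 30.3
axis in tool [56.8 20.6 -0.1] R 60.4 crank 5.266 F [-6.3  3.1  4.8] q6 2.25
6 [ 2.85 -5.64] [ 2.44 -5.79]
4 [ 1.96 -3.74] [ 1.56 -3.89]
2 [ 1.15 -1.81] [ 0.75 -1.96]
```

```bash
python3 -m jog '[[0.01,[0.0007,-0.002,0],[0,0,2]],[0.01,[0.0003,-0.001,0],[0,0,1]],[0.01,[0,0,0],[0,0,0]],[0.01,[0,0,0],[0,0,0]]]'; python3 ck.py
```

```text
time: 27.42
position: [0.513, 0.1364, 0.0974]
eef_rot: [0.955, -0.297, -0.002, 0.001]
force: [-11.7, -5.5, 9.8]
grip_width: 0.0206
grip_force: 30.3
axis in tool [57.4 19.1 -0.1] R 60.5 crank 5.292 F [-11.7  -5.5   9.8] q6 2.31
6 [ 2.78 -5.68] [ 2.29 -5.85]
4 [ 1.95 -3.76] [ 1.46 -3.93]
2 [ 1.19 -1.81] [ 0.69 -1.98]
```

The crank is at its stop: it reads 5.29 and the force is rising. Now I'll release and withdraw upward.

```bash
python3 -m jog '[[0.05,[0,0,0],[0,0,0]],[0.06,[0,0,0],[0,0,0]],[0.06,[0,0,0],[0,0,0]],[0.06,[0,0,0],[0,0,0]],[0.06,[0,0,0],[0,0,0]],[0.06,[0,0,-0.02],[0,0,0]],[0.06,[0,0,-0.04],[0,0,0]],[0.06,[0,0,-0.04],[0,0,0]],[0.06,[0,0,-0.04],[0,0,0]],[0.06,[0,0,0],[0,0,0]],[0.06,[0,0,0],[0,0,0]]]'
python3 - <<'E'
from fit import *
p=np.load("vise.npy");p[3]=5.3
S=r.read_camera("side");I=S["color"].astype(int);w=r.read_camera("wrist");T=r.read_camera("top")
q=p.copy()
for f in(1.3,1.57): q[4]=f;print(f,"tab l,r,tip side",np.round(proj(S,model(q)[7:]),1).tolist())
for n,c in(("side",S),("top",T),("wrist",w)):
    hsv=cv2.cvtColor(c["color"],cv2.COLOR_BGR2HSV);m=cv2.inRange(hsv,(0,140,80),(8,255,255))|cv2.inRange(hsv,(172,140,80),(180,255,255))
    for k_ in cv2.findContours(m,0,1)[0]:
        if cv2.contourArea(k_)>10:
            b=cv2.boundingRect(k_);x=np.array(b[:2])+np.array(b[2:])/2-.5;X=onz(c,x,.092)
            if .4<X[0]<.65 and -.2<X[1]<.25: print(n,b,np.round(X,4))
for y in range(184,216,3): print(y,' '.join(f"{I[y,x].sum()//3:3d}" for x in range(270,304)))
E
```

```text
time: 28.33
position: [0.5157, 0.1371, 0.2393]
eef_rot: [0.955, -0.297, 0.002, -0.001]
force: [-0.1, -0.2, -1.0]
grip_width: 0.0598
grip_force: 0.0
1.3 tab l,r,tip side [[294.1, 224.9], [287.3, 227.3], [280.4, 192.1]]
1.57 tab l,r,tip side [[292.9, 226.5], [286.1, 229.0], [284.2, 194.0]]
side (284, 218, 9, 12) [0.4988 0.1942 0.092 ]
side (284, 179, 17, 12) [ 0.4925 -0.0594  0.092 ]
top (266, 213, 19, 16) [ 0.4914 -0.0668  0.092 ]
wrist (241, 178, 24, 21) [0.5051 0.154  0.092 ]
wrist (409, 47, 56, 61) [ 0.4954 -0.0688  0.092 ]
184  48  48  51  49  51  50  50  48  50  48  45  46  59  92 117 121 117 117 119 122 127 134 135 132 126 119 115 110 111 117 160 225 253 240
187  48  49  50  49  48  47  47  50  49  46  50  98 165 180 111  66  73  89 103 107 110 112 113 111 109 105 105 100  82  68  73 101 137 139
190  50  48  50  46  51  49  48  49  48  43  45  89 155 187 159 140 131 123 111 107  94  91  91  90  92  99 107 122 130 118  91  51  87 164
193  51  47  49  49  47  48  46  46  53 109 186 208 149  99  76  89 120 132 139 139 141 145 150 163 164 161 156 151 143 127  90  51  86 136
196  44 
[... 271 characters left out ...]

202  52 106 165 167 150 144 144 146 147 136  79  28  25  27  27  37  88 142 151 147 148 145 146 150 178 234 250 250 249 239 222 217 220 226
205 202 232 210 155 128 132 138 133 136 129  81  34  27  32  28  33  70 123 145 146 146 145 146 147 150 154 162 172 181 198 214 199 149 133
208 239 237 237 238 239 239 239 236 214 174 140  75  24  29  32  26  63 105 127 133 135 134 135 140 144 144 143 152 169 173 148 135 133 169
211 180 213 222 224 224 220 196 171 141 125 119  90  55  50  55  81 133 172 150 141 151 146 133 129 135 156 192 215 189 137 114 114 115 127
214 122 130 132 136 171 230 241 243 242 224 191 150 128 134 141 139 149 174 177 152 120 106 101 112 166 210 184 128 113 147 169 142 103  78
```

```bash
python3 -c "
from cell import r
print(r.finish_job())"
```

```text
the job is handed in; nothing more can be done
None
```

I handed the job in: by my last measurements the jar stands upright on the seat, clamped between the jaws, with the crank at its stop (about 5.29) and the handle standing up; no verdict came back, and I could not read the jaw forces directly.

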